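# Seat the notched disc on the flat-lap tile grinder

## Task

Seat the notched disc on the tile grinder: with a fingertip against the upright bar on its face, turn the disc round its spindle until the notch in its rim is lined up with the drive pin, then press the disc straight down until it sits fully home on the platter, and move clear. Only push and press: do not pinch the bar or lift the disc, and leave the two jars and the tape roll where they are.

Things in the scene. Friction and masses are not known exactly. Their poses are not given: they have to be found in the camera images.
- grinder: flat-lap tile grinder, fixed to the desk: a grey rounded housing 190x190 mm and 48 mm high, with a round black mat and a platter of 120 mm diameter on top (platter top 62 mm above the desk). Origin: centre of its underside, on the desk and on the spindle's axis; z up; the drive pin stands on its -x side
- spindle_top (a point): centre of the top end of the fixed upright steel spindle (diameter 11 mm), 94 mm above the desk; the disc turns and slides on this vertical axis
- drive_pin (a point): top of the fixed steel drive pin, 70 mm from the spindle axis and 71.5 mm above the desk. The pin is an upright steel key 8 mm wide with a round-backed top; it runs radially from 62 to 87 mm from the axis, so its outer 12 mm stay visible beyond the disc's rim
- notch (a point): middle of the notch in the rim of the disc, 70 mm from the axis, at the height of the disc's underside. The notch is 13 mm wide, open to the outside, and reaches in to 60 mm from the axis. The disc is metal, diameter 150 mm, 8 mm thick; at the start its underside is 72 mm above the desk, just clear of the pin; fully home it is 62 mm
- disc_face (a point): centre of the disc's flat top face, on the axis (80 mm above the desk at the start, 70 mm when home). The disc can be pressed anywhere on this face; a hub of 32 mm diameter stands 4 mm above it. x axis: from the axis to the bar; the notch lies on the -x side
- bar (a point): the turning bar, which stands upright on the disc's face opposite the notch and runs radially from 13 to 63 mm from the axis; 16 mm wide with its black rubber faces, which reach 20.5 mm above the disc's face; its bare metal core, 6 mm wide, reaches 25.5 mm above the face. This point: on the bar's middle, 38 mm from the axis, 12 mm above the disc's face; x axis radially outward
- bar_face_left: black rubber facing 48x5x20 mm on the left side of the bar, seen from the axis; origin at its lower edge
- bar_face_right: black rubber facing 48x5x20 mm on the right side of the bar, seen from the axis; origin at its lower edge
- disc_turn (a joint): angle of the disc about the spindle, rad, growing anticlockwise seen from above; 0 or 2 pi: notch exactly over the pin. It turns either way by more than a full turn and stays where it is left (friction 0.06 N m)
- disc_press (a joint): how far the disc has been pressed down the spindle, m: 0 at the start, 0.010 fully home. A snug fit holds it where it is left: it goes down under a press of about 9 N once notch and pin are in line, and is stopped by the pin if they are not; negative: lifted
- jar_gold: glass jar of pale cut tiles with a white lid, diameter 49 mm, 66 mm high, loose, beside the grinder; origin at the centre of its underside; leave alone
- jar_red: glass jar of dull red cut tiles with a black lid, diameter 49 mm, 59 mm high, loose, beside the grinder; origin at the centre of its underside; leave alone
- tape_roll: roll of masking tape lying flat, diameter 83 mm, 19 mm high, loose, beside the grinder; origin at the centre of its underside; leave alone

How it is judged:
By the outcome, as a careful person would: the job done as asked, in the order asked, and still so for the second after the job is handed in, with the robot touching nothing.
It also fails if it takes over 51 s, if anything falls off the work surface, if the arm or the gripper's body presses on something with over 40 N, if the wrist force passes 120 N, or if a joint passes its speed limit or range.

## Robot

A 6-joint arm with a two-finger parallel gripper is mounted at the origin on the work surface; the furniture and walls round the work are solid. World frame = base frame: x ahead of the robot, y to its left, z up, the work surface at z = 0. Lengths are in m, angles in rad, forces in N, time in s.
With the tool pointing down it reaches from about 0.325 to 0.925 m from the base axis. Payload 3.1 kg.
Tool frame: the origin (TCP) lies at the centre of the arm's flange, where the gripper is bolted on; the fingertips stand 173 mm ahead of it and the grasp point (between the pads) lies 155 mm ahead of it; z points along the fingers, y is the direction in which the jaws open and shut (so a half turn about z gives the same grasp; the last joint's range is limited). The gripper opens to 85 mm and grips with 20 to 120 N. Pads are 22 mm wide; open, the fingers measure 114 mm over their backs; the gripper's body (76 mm by 85 mm) begins 54 mm behind the grasp point. The pads swing forward as they close: fully open they stand 13 mm farther back than shut.
Start: joints at [-0.112, 0.217, 1.613, -0, 1.311, -0.112], TCP at [0.625, 0, 0.405] pointing down, gripper open.
Joint ranges: [-2.75, 2.75], [-0.78, 2.1], [0.31, 2.55], [-1.13, 4.27], [0.13, 2.63], [-2.58, 2.58]. Speed limits (rad/s): [2.79, 2.79, 3.14, 3.14, 3.14, 3.14].

## Interface

Orientations are given as a rotation vector (axis times angle).
In Python, from plant import r, optics gives the robot as it stands.
- The arm moves only by the tool step_arm, never from a script. Its argument "deltas" is a list of rows, each a list of 7 numbers: the turn, a rotation vector about the tool's x, y, z in rad, then the shift along the tool's x, y, z in cm, then the closure in counts, from 0 (fully open) to 255 (shut). A call has 1 to 8 rows; each row is the pose to reach, as a shift and turn from the pose measured when the call began, along the tool's axes at that moment; what a row does not reach only later rows make up. A row lasts 1/10 s, in which the tool goes at most 50 mm and 8.59 degrees, less where a joint would pass 70% of its speed; a pose out of reach is approached as far as the arm can. A call with a gripper value outside its range is refused whole. The fingers move at their own pace and stop on an object; "squeeze" is the grip in N (left out, the last holds). Time passes only in rows, so rows that repeat a pose let the fingers close. It gives the time, the measured TCP pose, the force and the opening at its end, in the units of the state.
- r.observe(): the state, without advancing time (a new reading comes with each control period).
- optics.get_image(name): name is "scene" or "side" or "wrist"; returns a dict with "color" (480x640x3 uint8, red, green, blue), "depth" (480x640 float32, m along the optical axis (not along the pixel's ray), 0 where there is no reading), "intrinsics" (3x3 intrinsics, pixels), "view" (4x4, takes a point from world to camera coordinates); the wrist camera has in their place "hand_eye" (4x4, takes a point from camera to tool coordinates, whose origin is the TCP and whose axes are the flange's). Camera axes: x right, y up, looking along -z (the intrinsics and any distortion apply to the point x, -y, -z); pixel columns grow to the right and rows downward; lengths in m; the calibration is good to about 2 mm. The wrist camera is an equidistant fisheye: a pixel r from the principal point sees the ray r / f radians off the axis. A picture is of the moment at which its call begins: read the wrist's pose just before it.
- r.job_done(): hands the job in, once; it reports no verdict.
The state is a dict: "time": time; "joint_pos": joint angles; "dq": joint speeds; "effort": joint torques, N m; "eef_pos": TCP position; "eef_rot": TCP orientation; "wrist_force": force on the tool from outside, world axes, zero at the start; "moment": the same for the moment, N m; "opening": opening from 0.0 (shut) to 1.0 (fully open).
Only numpy, scipy, OpenCV 4.12 (cv2) and the standard library are available. Lean on these libraries where they do the work, as an engineer would, in place of code of your own. Each camera call takes 0.05 s, during which the arm holds its last target.

## Working session

There is one attempt and no reset: what is moved stays moved. The work goes in short steps, Python scripts to look and compute and a tool call to move; the robot and the scene stay as the last step left them, time stands still between calls to the robot, and variables do not carry over. Pictures are saved under pics/ and viewed, and the job is handed in when it is done.

Besides the shell and the picture viewer there is one more tool, called after "Request:" by a JSON object that holds its "method" and its "body", one argument or row to a line. step_arm: Moves the arm, as the interface text tells. Its arguments: {"type":"object","properties":{"deltas":{"type":"array"},"squeeze":{"type":"number"}},"required":["deltas"]}

```bash
ls; mkdir -p pics
cat > h.py <<'E'
import numpy as np, cv2
from scipy.spatial.transform import Rotation as R
from plant import r, optics
def save(im,name,crop=None,scale=1):
    c=im["color"][:,:,::-1]
    if crop: c=c[crop[1]:crop[3],crop[0]:crop[2]]
    if scale!=1: c=cv2.resize(c,None,fx=scale,fy=scale,interpolation=cv2.INTER_CUBIC)
    cv2.imwrite("pics/"+name,c)
def cloud(im):
    K=im["intrinsics"];d=im["depth"];v,u=np.mgrid[:480,:640]
    x=(u-K[0,2])/K[0,0]*d;y=(v-K[1,2])/K[1,1]*d
    p=np.stack([x,-y,-d,np.ones_like(d)],-1)
    return (p@np.linalg.inv(im["view"]).T)[...,:3]
def proj(im,P):
    P=np.atleast_2d(P);q=np.c_[P,np.ones(len(P))]@im["view"].T
    K=im["intrinsics"];return np.c_[K[0,0]*q[:,0]/-q[:,2]+K[0,2],K[1,1]*-q[:,1]/-q[:,2]+K[1,2]]
E
python3 - <<'E'
from h import *
print(r.observe())
for n in("scene","side","wrist"):
    im=optics.get_image(n);save(im,n+"0.png");np.savez("/tmp/"+n+"0.npz",**im);print(n,[ (k,im[k]) for k in im if k not in("color","depth")])
E
```

```text
pics
{'time': 0.0, 'joint_pos': array([-1.12209002e-01,  2.17772882e-01,  1.61495821e+00,  3.51799824e-06,
        1.31128237e+00, -1.12201633e-01]), 'dq': array([-0.00052631,  0.00028406, -0.0013329 , -0.0010245 ,  0.00010073,
        0.00124699]), 'effort': array([-2.90135131e-04, -3.96841800e+01, -3.03850436e+01, -2.80225659e-04,
        9.87685227e-03,  9.68610237e-06]), 'eef_pos': array([6.24592690e-01, 6.28979030e-05, 4.03343568e-01]), 'eef_rot': array([-2.2201102 , -2.22009183,  0.00236526]), 'wrist_force': array([ 0.87277543,  0.93240883, -0.2963964 ]), 'moment': array([-0.01818422, -0.02993921, -0.00985877]), 'opening': 0.9985150685571873}
scene [('intrinsics', array([[443.25159913,   0.        , 317.64268056],
       [  0.        , 443.25159913, 240.64373035],
       [  0.        ,   0.        ,   1.        ]])), ('view', array([[-0.79505115, -0.60651157, -0.00611415,  0.45119429],
       [ 0.47144648, -0.62427929,  0.62290737, -0.33153927],
       [-0.38161747,  0.49236072,  0.78227171, -0.69534282],
       [ 0.        ,  0.        ,  0.        ,  1.        ]]))]
side [('i
[... 257 characters left out ...]
, -0.52304656,  0.81846913, -0.21300702],
       [-0.37450619,  0.72811752,  0.57409929, -0.66295665],
       [ 0.        ,  0.        ,  0.        ,  1.        ]]))]
wrist [('intrinsics', array([[371.64829954,   0.        , 323.36068263],
       [  0.        , 371.64829954, 231.99373644],
       [  0.        ,   0.        ,   1.        ]])), ('hand_eye', array([[-1.62127140e-03,  9.59391253e-01,  2.82074096e-01,
         7.17616548e-02],
       [ 9.99997918e-01,  1.20591045e-03,  1.64612098e-03,
        -1.84692865e-04],
       [ 1.23911797e-03,  2.82076178e-01, -9.59391210e-01,
         3.14590145e-02],
       [ 0.00000000e+00,  0.00000000e+00,  0.00000000e+00,
         1.00000000e+00]]))]
```

View pics/scene0.png

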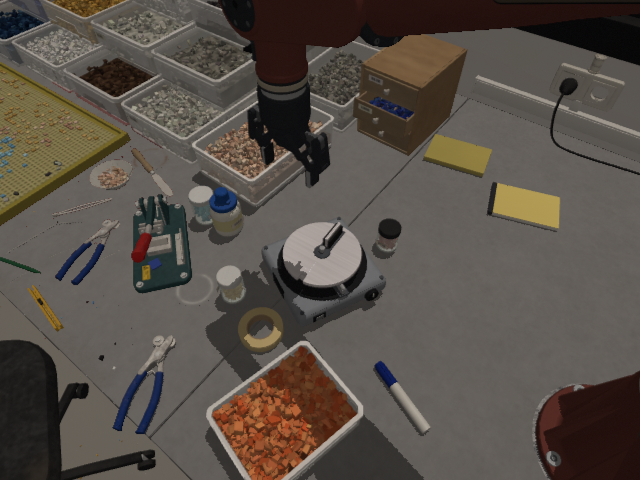

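View pics/side0.png

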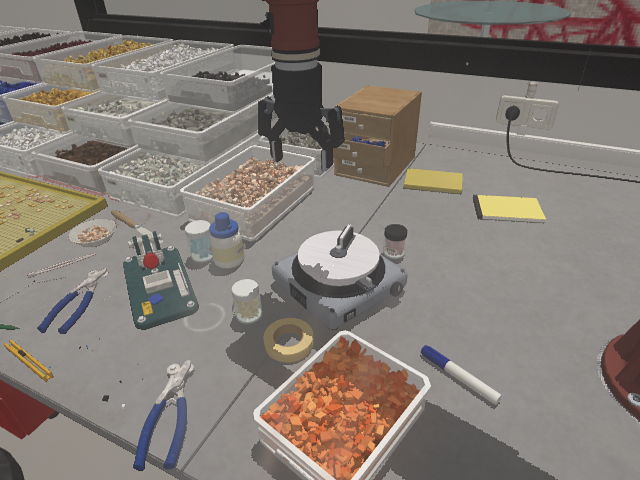

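View pics/wrist0.png

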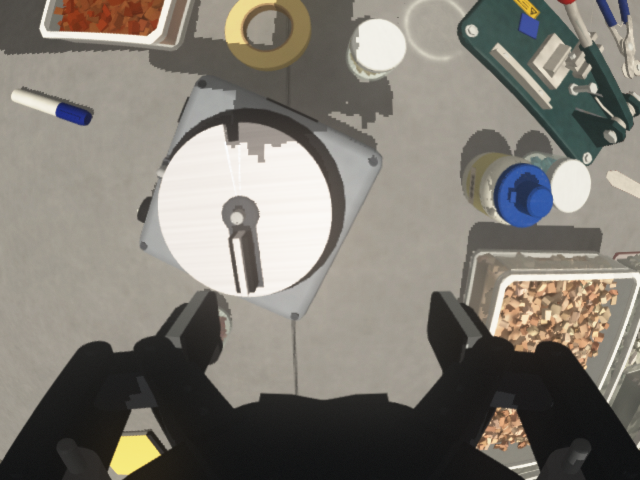

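The wrist view shows the disc centred at about (240,213), with the bar pointing down the picture (240,265) and the notch at about (231,132). The jars are at (377,47) and near (222,315), and the tape is at (267,30). I'll zoom in to find the pin.

Run:
```python
from h import *
for n,c,s in(("wrist",(110,60,410,330),2.6),("scene",(230,190,430,340),4),("side",(250,200,430,335),4)):
    im=dict(np.load(f"/tmp/{n}0.npz"));save(im,n+"0z.png",c,s)
for n in("scene","side"):
    im=dict(np.load(f"/tmp/{n}0.npz"));P=cloud(im)
    # disc top: z ~ .08
    m=(abs(P[...,2]-.080)<.004)&(im["depth"]>0)&(P[...,0]>.3)&(P[...,0]<.8)&(abs(P[...,1])<.3)
    q=P[m];print(n,m.sum(),q.mean(0),q.min(0),q.max(0), np.median(q[:,2]))
```

```text
scene 3863 [0.56853601 0.00188912 0.07996666] [ 0.48085273 -0.29894158  0.07604789] [0.79992576 0.07741388 0.08399873] 0.07993372088014694
side 3233 [ 5.72699120e-01 -2.42306332e-04  8.01777909e-02] [ 0.47943399 -0.2987435   0.07602587] [0.79983573 0.07815953 0.08398011] 0.08019568667195964
```

View pics/wrist0z.png

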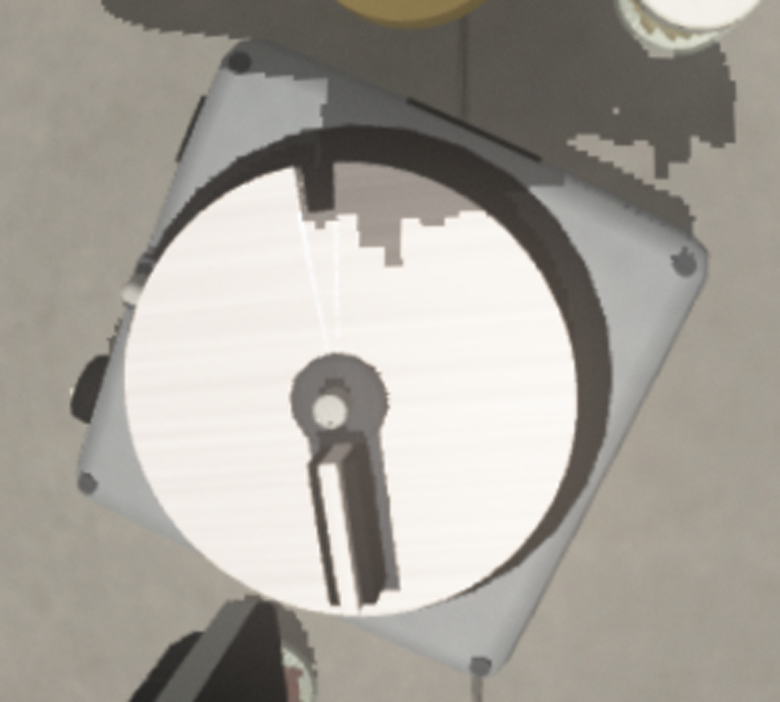

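View pics/scene0z.png

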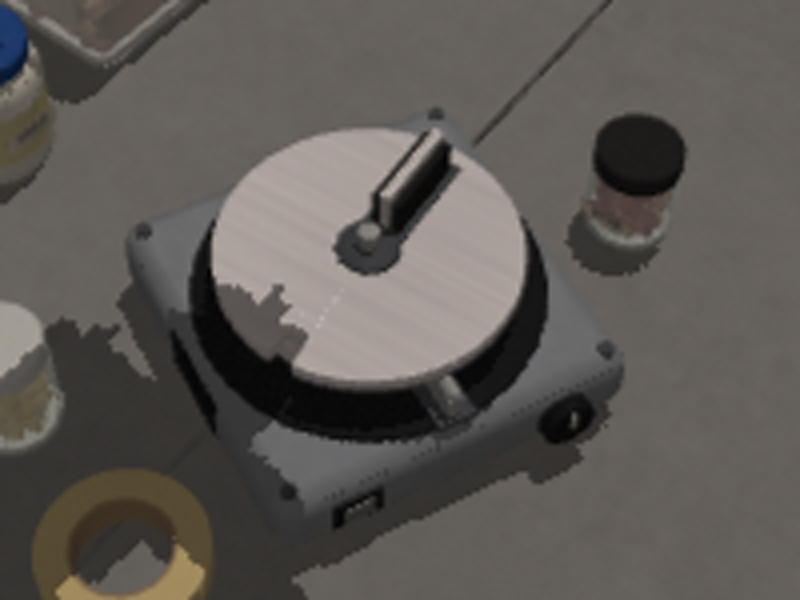

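View pics/side0z.png

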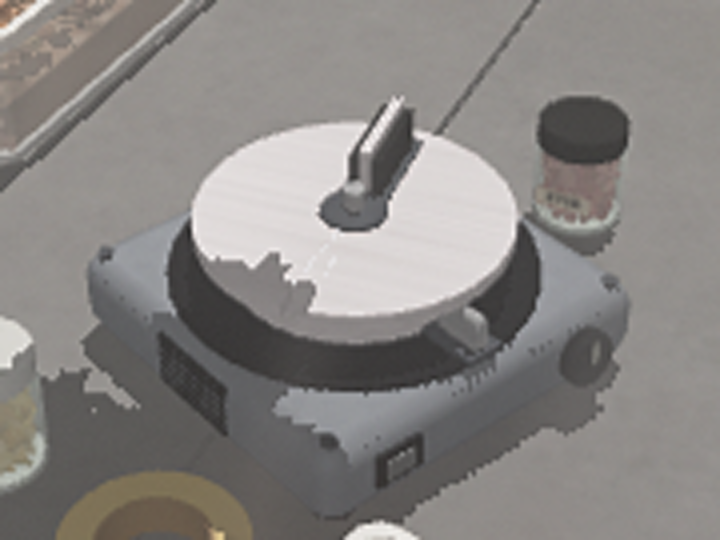

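The drive pin shows at scene (342,289) and wrist (163,170). The notch lies at about scene (302,283), nearly opposite the bar. Next I'll measure the centre, bar, notch and pin.

```bash
cat >> h.py <<'E'
def ray(im,u,v,z):
    "scene/side pixel to plane z"
    K=im["intrinsics"];V=np.linalg.inv(im["view"])
    d=V[:3,:3]@np.array([(u-K[0,2])/K[0,0],-(v-K[1,2])/K[1,1],-1]);o=V[:3,3]
    return o+d*(z-o[2])/d[2]
def wray(im,pos,rot,u,v,z):
    K=im["intrinsics"];a=np.array([u-K[0,2],v-K[1,2]]);rr=np.hypot(*a);t=rr/K[0,0]
    d=np.array([np.sin(t)*a[0]/rr,-np.sin(t)*a[1]/rr,-np.cos(t)])
    H=im["hand_eye"];Rm=R.from_rotvec(rot).as_matrix()
    d=Rm@H[:3,:3]@d;o=pos+Rm@H[:3,3]
    return o+d*(z-o[2])/d[2]
def fitc(P):
    A=np.c_[2*P[:,:2],np.ones(len(P))];s=np.linalg.lstsq(A,(P[:,:2]**2).sum(1),rcond=None)[0]
    return s[:2],np.sqrt(s[2]+s[0]**2+s[1]**2)
E
python3 - <<'E'
from h import *
np.set_printoptions(precision=4,suppress=True)
for n in("scene","side"):
    im=dict(np.load(f"/tmp/{n}0.npz"));P=cloud(im)
    ok=(im["depth"]>0)&(np.hypot(P[...,0]-.555,P[...,1])<.12)
    m=(ok&(abs(P[...,2]-.080)<.003)).astype(np.uint8)
    c=max(cv2.findContours(m,cv2.RETR_EXTERNAL,cv2.CHAIN_APPROX_NONE)[0],key=cv2.contourArea)
    h=cv2.convexHull(c)[:,0]
    q=np.array([ray(im,u,v,.08) for u,v in h]);print(n,"disc",fitc(q),len(q))
    b=P[ok&(P[...,2]>.0975)];print("bar top",len(b),b.mean(0),b.max(0)); 
    s=P[ok&(P[...,2]>.091)&(P[...,2]<.097)]
    cc=b[:,:2].mean(0);w,v=np.linalg.eigh(np.cov(b[:,:2].T));print(" dir",v[:,1],np.degrees(np.arctan2(v[1,1],v[0,1])))
im=dict(np.load("/tmp/wrist0.npz"));o=r.observe()
from h import r as rb
w=lambda u,v,z:wray(im,o["eef_pos"],o["eef_rot"],u,v,z)
f=lambda x,y:(110+x/2.6,60+y/2.6)
print("spindle",w(*f(330,410),.094))
print("bar core ends",w(*f(330,462),.1055),w(*f(350,605),.1055))
print("notch",w(*f(316,190),.08), "pin",w(*f(137,285),.0715))
# circle in wrist image: left, right, bottom extremes
q=np.array([w(*f(x,y),.08) for x,y in((125,365),(577,400),(345,615),(200,540),(500,560),(560,290),(180,250),(240,190))]);print("wr disc",fitc(q))
im=dict(np.load("/tmp/scene0.npz"));print("scene spindle",ray(im,230+368/4,190+228/4,.094),"pin",ray(im,230+450/4,190+385/4,.0715),"bar",ray(im,230+382/4,190+195/4,.1055),ray(im,230+440/4,190+132/4,.1055))
im=dict(np.load("/tmp/side0.npz"));print("side spindle",ray(im,250+356/4,200+185/4,.094),"pin",ray(im,250+478/4,200+318/4,.0715),"bar",ray(im,250+366/4,200+148/4,.1055),ray(im,250+402/4,200+100/4,.1055))
E
```

```text
scene disc (array([0.5556, 0.0028]), np.float64(0.07540517894468592)) 35
bar top 13452 [0.5686 0.0393 0.4598] [0.6748 0.0755 0.5845]
 dir [-0.9629  0.27  ] 164.33577622259781
side disc (array([0.554 , 0.0033]), np.float64(0.07595466464683155)) 32
bar top 8103 [0.6079 0.0178 0.3816] [0.6748 0.0582 0.4956]
 dir [-0.9567 -0.2909] -163.08555964375913
spindle [0.5555 0.0019 0.094 ]
bar core ends [ 0.5573 -0.011   0.1055] [ 0.5599 -0.0575  0.1055]
notch [0.5507 0.0678 0.08  ] pin [0.4845 0.0398 0.0715]
wr disc (array([0.5569, 0.0017]), np.float64(0.07425311896733112))
scene spindle [0.5555 0.0013 0.094 ] pin [0.482  0.0369 0.0715] bar [ 0.5567 -0.0111  0.1055] [ 0.5576 -0.0592  0.1055]
side spindle [0.5533 0.0003 0.094 ] pin [0.4777 0.04   0.0715] bar [ 0.5545 -0.0135  0.1055] [ 0.5555 -0.0577  0.1055]
```

Run:
```python
from h import *
np.set_printoptions(precision=4,suppress=True)
im=dict(np.load("/tmp/wrist0.npz"));o=r.observe()
w=lambda u,v,z:wray(im,o["eef_pos"],o["eef_rot"],u,v,z)
f=lambda x,y:(110+x/2.6,60+y/2.6)
S=np.array([w(*f(x,y),.048) for x,y in((240,62),(683,262),(480,665),(88,484))])
print("screws",S,S.mean(0)); 
for a,b in((0,1),(1,2),(2,3),(3,0)):
    d=S[b]-S[a];print(np.hypot(*d[:2]),np.degrees(np.arctan2(d[1],d[0]))%90)
im2=dict(np.load("/tmp/scene0.npz"))
S=np.array([ray(im2,230+x/4,190+y/4,.048) for x,y in((143,230),(435,114),(605,349),(288,492))]);print("scene",S.mean(0))
for a,b in((0,1),(1,2),(2,3),(3,0)):
    d=S[b]-S[a];print(np.hypot(*d[:2]),np.degrees(np.arctan2(d[1],d[0]))%90)
im2=dict(np.load("/tmp/side0.npz"))
S=np.array([ray(im2,250+x/4,200+y/4,.048) for x,y in((107,255),(330,441),(610,282))]);print("side",(S[0]+S[2])/2)
for a,b in((0,1),(1,2)):
    d=S[b]-S[a];print(np.hypot(*d[:2]),np.degrees(np.arctan2(d[1],d[0]))%90)
```

```text
screws [[ 0.5162  0.1135  0.048 ]
 [ 0.6666  0.0416  0.048 ]
 [ 0.5945 -0.1102  0.048 ]
 [ 0.4434 -0.0381  0.048 ]] [0.5552 0.0017 0.048 ]
0.16665511247090745 64.42840784913693
0.1679618383103566 64.61187817595821
0.16744311105726511 64.48309674741267
0.16812098783451832 64.34317954000451
scene [0.5547 0.0026 0.048 ]
0.1676830473299929 64.60929572905427
0.16797739402271372 64.4567551139094
0.16790609837502035 64.47565455565984
0.16758650023875446 64.38029660958813
side [0.5526 0.0031 0.048 ]
0.16593539933391538 64.78737525329319
0.16708588653282572 64.14413609798083
```

Four screws give a grinder yaw of -25.5° and a centre of (0.555, 0.002), with a spacing that is consistent at 167-168 mm. So the pin is at 154.5° and the bar at about -87°. The disc must turn about +61°, pushed from the bar's -x side. I'll close the gripper and move above the start point.

Request:
{"method": "step_arm", "body": {
  "deltas": [
    [0,0,-0.02,-1.0,-2.5,2.0,255],
    [0,0,-0.04,-2.5,-5.0,4.0,255],
    [0,0,-0.056,-3.5,-8.0,6.0,255],
    [0,0,-0.056,-4.6,-10.1,8.5,255],
    [0,0,-0.056,-4.6,-10.1,10.0,255],
    [0,0,-0.056,-4.6,-10.1,10.3,255],
    [0,0,-0.056,-4.6,-10.1,10.3,255]
  ],
  "squeeze": 20
}}

```text
time: 0.85
eef_pos: [0.5244, -0.0458, 0.3009]
eef_rot: [-2.157, -2.282, 0.001]
wrist_force: [-0.4, -0.3, 0.7]
opening: 0.0
```

Run:
```python
from h import *
o=r.observe();print(o)
for n in("scene","side","wrist"):
    im=optics.get_image(n);np.savez("/tmp/"+n+"1.npz",**im)
    save(im,n+"1.png") if n=="wrist" else save(im,n+"1.png",(230,130,430,330),3)
```

```text
{'time': 0.85, 'joint_pos': array([-2.20430091e-01,  1.24678245e-01,  1.92912476e+00,  1.24829127e-04,
        1.08915197e+00, -2.76594579e-01]), 'dq': array([ 0.00590487, -0.01378943, -0.03262729, -0.0027891 ,  0.00665616,
       -0.0013943 ]), 'effort': array([-1.63047966e-01, -3.18143642e+01, -2.60540700e+01, -1.02783603e-02,
        3.11145710e-02,  1.62158962e-03]), 'eef_pos': array([ 0.52440933, -0.04575434,  0.30087576]), 'eef_rot': array([-2.15741364e+00, -2.28198611e+00,  9.44850419e-04]), 'wrist_force': array([-0.389587  , -0.25968648,  0.65900406]), 'moment': array([ 0.0159727 , -0.03379052, -0.04553544]), 'opening': 0.000231256110767012}
```

View pics/scene1.png

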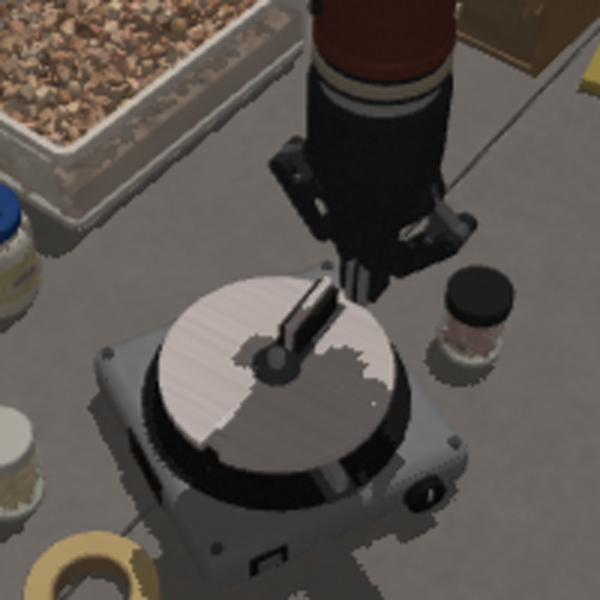

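View pics/wrist1.png

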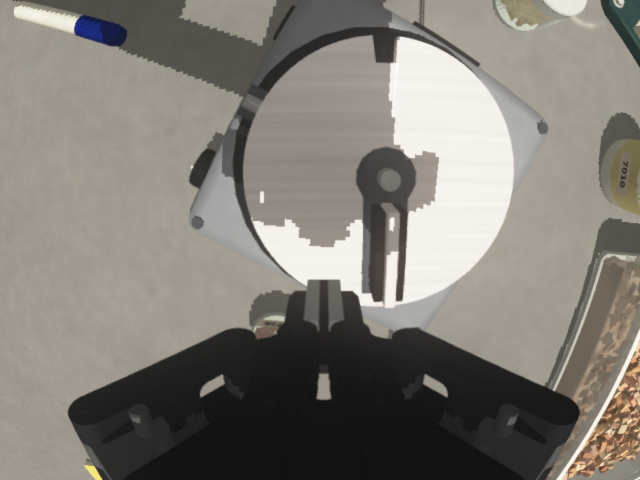

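View pics/side1.png

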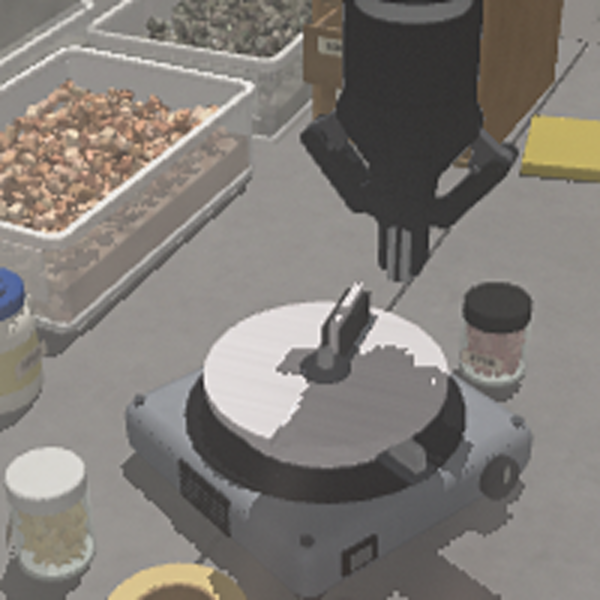

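The closed fingers stand at wrist (325,285), left of the bar at (390,250) and clear of everything. I'll go straight down to about 7 mm above the disc face.

Request:
{"method": "step_arm", "body": {
  "deltas": [
    [0,0,0,0,0,1.5,255],
    [0,0,0,0,0,3.0,255],
    [0,0,0,0,0,4.0,255],
    [0,0,0,0,0,4.05,255],
    [0,0,0,0,0,4.05,255]
  ]
}}

```text
time: 1.5
eef_pos: [0.5248, -0.0457, 0.2609]
eef_rot: [-2.157, -2.283, 0.001]
wrist_force: [-1.4, 0.4, 0.1]
opening: 0.001
```

Run:
```python
from h import *
o=r.observe();print(o["eef_pos"],o["wrist_force"],o["moment"])
for n in("side","wrist"):
    im=optics.get_image(n);np.savez("/tmp/"+n+"2.npz",**im)
    save(im,n+"2.png") if n=="wrist" else save(im,n+"2.png",(230,130,430,330),3)
```

```text
[ 0.52477    -0.0457111   0.26085814] [-1.36919665  0.39696821  0.06050324] [ 0.01830564 -0.01374214  0.02165723]
```

View pics/wrist2.png

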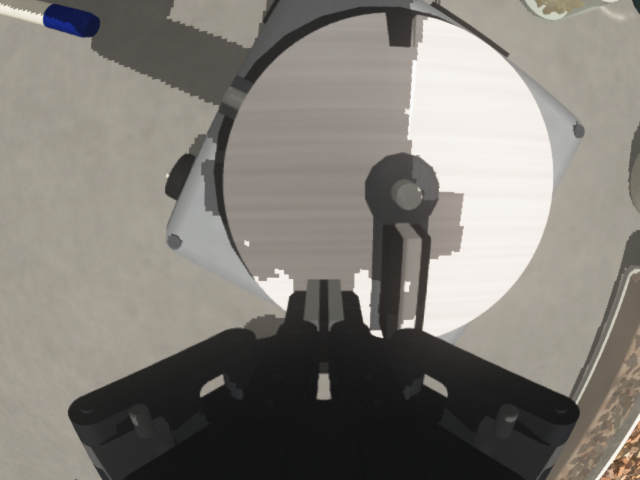

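View pics/side2.png

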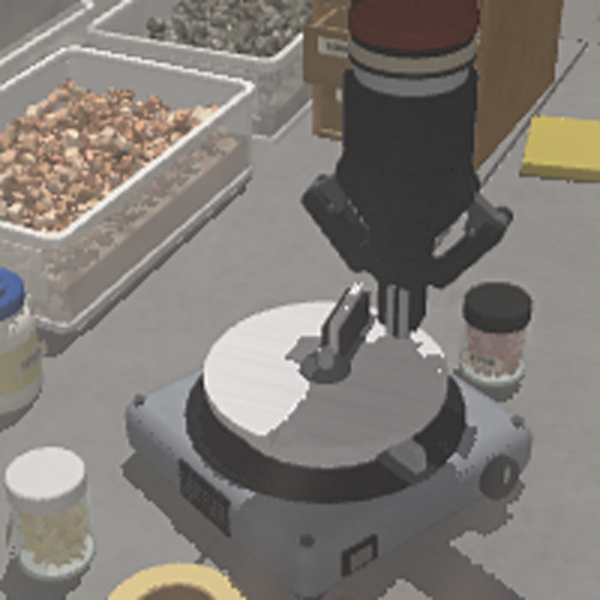

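The fingertips at wrist (325,300) stand beside the bar's left rubber face at (378,290), about 7 mm above the disc. I'll shift towards the bar to make contact.

Request:
{"method": "step_arm", "body": {
  "deltas": [
    [0,0,0,0,0.4,0,255],
    [0,0,0,0,0.8,0,255],
    [0,0,0,0,1.2,0,255],
    [0,0,0,0,1.5,0,255],
    [0,0,0,0,1.5,0,255]
  ]
}}

```text
time: 2.1
eef_pos: [0.5409, -0.0452, 0.2624]
eef_rot: [2.156, 2.282, 0.002]
wrist_force: [-0.1, 0.2, 0.8]
opening: -0.0
```

Run:
```python
from h import *
o=r.observe();print(o["eef_pos"],o["eef_rot"],o["wrist_force"],o["moment"])
for n in("wrist",):
    im=optics.get_image(n);np.savez("/tmp/"+n+"3.npz",**im,pos=o["eef_pos"],rot=o["eef_rot"])
    save(im,n+"3.png")
```

```text
[ 0.54088331 -0.04517773  0.26244061] [2.15584835e+00 2.28172934e+00 1.78510066e-03] [-0.13883481  0.19203218  0.80846739] [-0.0734524   0.11593581  0.00790701]
```

View pics/wrist3.png

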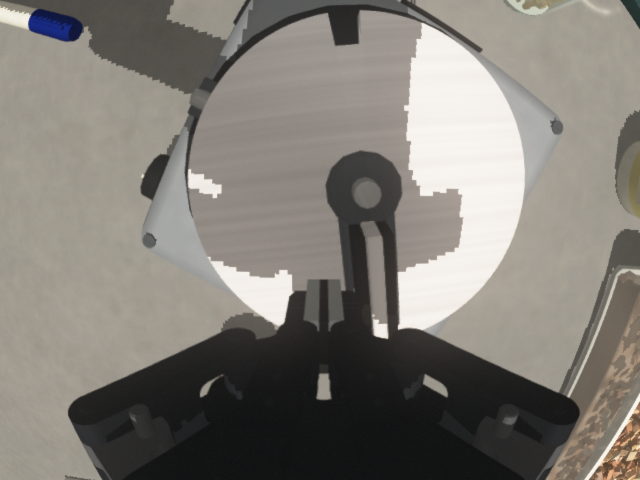

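Run:
```python
from h import *
np.set_printoptions(precision=4,suppress=True)
z=np.load("/tmp/wrist3.npz");im=dict(z)
w=lambda u,v,h:wray(im,z["pos"],z["rot"],u,v,h)
c=w(368,193,.094)[:2];print("spindle",c)
C=np.array([.555,.002])
for n,(u,v),h in(("notch inner mid",(347,44),.08),("notch outer",(344,10),.08),("bar in",(367,222),.1055),("bar out",(380,330),.1055),("pin",(200,95),.0715)):
    p=w(u,v,h)[:2]; 
    for cc in(c,C):print(n,p,np.hypot(*(p-cc)),np.degrees(np.arctan2(*(p-cc)[::-1])))
```

```text
spindle [0.555  0.0023]
notch inner mid [0.5445 0.0606] 0.05926237260573369 100.25311804357135
notch inner mid [0.5445 0.0606] 0.05953887130552984 100.18199407172403
notch outer [0.5425 0.0753] 0.07411818503155385 99.70909935716283
notch outer [0.5425 0.0753] 0.07439536128829449 99.65420270303066
bar in [ 0.554 -0.006] 0.00835722491942934 -97.02496238594678
bar in [ 0.554 -0.006] 0.008071303903246986 -97.10685222807646
bar out [ 0.5635 -0.0496] 0.05253474141050142 -80.74329043162813
bar out [ 0.5635 -0.0496] 0.052257090811787726 -80.66753889965803
pin [0.4824 0.0387] 0.0812656489303032 153.36138337517778
pin [0.4824 0.0387] 0.08137292810653222 153.17446441631114
```

The notch now reads 100° (the bar at -80°), so the finger is in contact and has pushed about 6°. The pin reads 153-154.5°. I'll work out an arc that follows the bar.

```bash
cat >> h.py <<'E'
def arc(phis,rho,d,z,C=(.555,.002)):
    o=r.observe();Rm=R.from_rotvec(o["eef_rot"]).as_matrix()
    for ph in phis:
        a=np.radians(ph);u=np.array([np.cos(a),np.sin(a)]);n=np.array([-u[1],u[0]])
        p=np.r_[np.array(C)+rho*u-d*n,z]
        t=-u # tool x
        Rt=np.c_[np.r_[t,0],np.r_[t[1],-t[0],0],[0,0,-1]]
        s=Rm.T@(p-o["eef_pos"])*100;rv=R.from_matrix(Rm.T@Rt).as_rotvec()
        print(ph,np.round(rv,3),np.round(s,2))
E
python3 - <<'E'
from h import *
arc([-80,-75,-70,-65,-60,-55,-50,-46],.046,.0209,.2615)
E
```

```text
-80 [ 0.002  0.001 -0.118] [-0.2   0.16  0.08]
-75 [ 0.002  0.001 -0.205] [-0.31  0.59  0.08]
-70 [ 0.002  0.001 -0.293] [-0.39  1.02  0.08]
-65 [ 0.002  0.001 -0.38 ] [-0.43  1.46  0.08]
-60 [ 0.002  0.001 -0.467] [-0.43  1.9   0.08]
-55 [ 0.002  0.001 -0.554] [-0.39  2.34  0.08]
-50 [ 0.002  0.001 -0.642] [-0.32  2.77  0.09]
-46 [ 0.002  0.001 -0.711] [-0.23  3.11  0.09]
```

Request:
{"method": "step_arm", "body": {
  "deltas": [
    [0,0,-0.118,-0.2,0.16,0.08,255],
    [0,0,-0.205,-0.31,0.59,0.08,255],
    [0,0,-0.293,-0.39,1.02,0.08,255],
    [0,0,-0.38,-0.43,1.46,0.08,255],
    [0,0,-0.467,-0.43,1.9,0.08,255],
    [0,0,-0.554,-0.39,2.34,0.08,255],
    [0,0,-0.642,-0.32,2.77,0.09,255],
    [0,0,-0.711,-0.23,3.11,0.09,255]
  ]
}}

```text
time: 2.95
eef_pos: [0.5716, -0.0456, 0.261]
eef_rot: [1.223, 2.893, 0.0]
wrist_force: [-2.1, -1.2, 1.6]
opening: 0.001
```

Run:
```python
from h import *
o=r.observe();print(o["time"],o["eef_pos"],o["eef_rot"],o["wrist_force"],o["moment"])
for n in("wrist",):
    im=optics.get_image(n);np.savez("/tmp/"+n+"4.npz",**im,pos=o["eef_pos"],rot=o["eef_rot"])
    save(im,n+"4.png")
arc([-42,-38,-34,-31],.046,.0209,.2615)
```

```text
2.95 [ 0.5715967  -0.04555747  0.26100184] [1.22302276e+00 2.89278331e+00 5.70392206e-05] [-2.1072407  -1.2018733   1.55184122] [-0.15166075  0.22878462 -0.01252465]
-42 [ 0.001  0.002 -0.066] [-0.14  0.3  -0.03]
-38 [ 0.001  0.002 -0.135] [-0.25  0.64 -0.03]
-34 [ 0.001  0.002 -0.205] [-0.34  0.98 -0.03]
-31 [ 0.001  0.002 -0.258] [-0.39  1.24 -0.03]
```

View pics/wrist4.png

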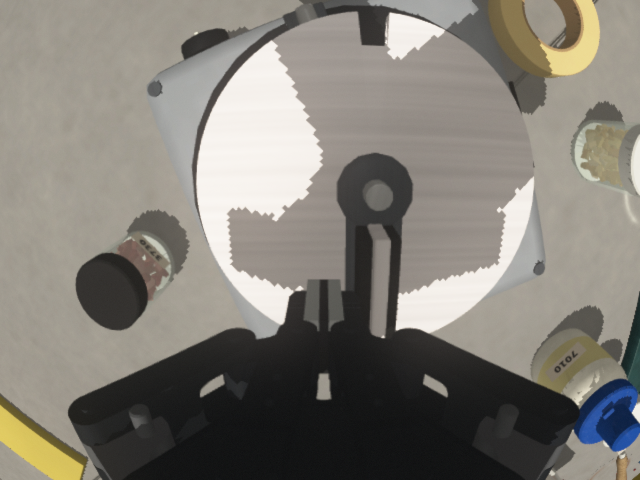

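The bar stays flat against the finger. The notch is at (374,27) and the pin ahead of it at (308,14). I'll measure the angle, then continue.

```bash
cat > ang.py <<'E'
import sys
from h import *
np.set_printoptions(precision=4,suppress=True)
def ang(k,pts):
    z=np.load(f"/tmp/wrist{k}.npz");im=dict(z)
    C=np.array([.555,.002]);t=R.from_rotvec(z["rot"]).as_matrix()[:,0]
    print("tool x ang",np.degrees(np.arctan2(t[1],t[0])))
    for n,(u,v),h in pts:
        p=wray(im,z["pos"],z["rot"],u,v,h)[:2];print(n,p,np.hypot(*(p-C)),np.degrees(np.arctan2(*(p-C)[::-1])))
E
python3 -c "
from ang import *
ang(4,[('spin',(377,195),.094),('n in',(374,45),.08),('n out',(374,12),.08),('nL',(361,44),.08),('nR',(387,45),.08),('pin',(307,13),.0715)])"
```

```text
tool x ang 134.16425492566117
spin [0.5535 0.0015] 0.001526668020200822 -162.03485691206845
n in [0.5126 0.0439] 0.0595918007004553 135.29586157984158
n out [0.5028 0.0543] 0.07392095285461438 134.94278652772212
nL [0.5088 0.0405] 0.06014230051828062 140.2507821425087
nR [0.5162 0.0478] 0.05998305979059007 130.26923933308615
pin [0.4821 0.0367] 0.08074665564182981 154.56445793529912
```

Request:
{"method": "step_arm", "body": {
  "deltas": [
    [0,0,-0.066,-0.14,0.3,0,255],
    [0,0,-0.135,-0.25,0.64,0,255],
    [0,0,-0.205,-0.34,0.98,0,255],
    [0,0,-0.258,-0.39,1.24,0,255],
    [0,0,-0.258,-0.39,1.24,0,255]
  ]
}}

```text
time: 3.5
eef_pos: [0.5836, -0.0394, 0.261]
eef_rot: [0.84, 3.026, 0.001]
wrist_force: [-0.1, -1.0, -0.7]
opening: 0.004
```

Run:
```python
from h import *
o=r.observe();print(o["time"],o["eef_pos"],o["eef_rot"],o["wrist_force"],o["moment"])
for n in("wrist",):
    im=optics.get_image(n);np.savez("/tmp/"+n+"5.npz",**im,pos=o["eef_pos"],rot=o["eef_rot"])
    save(im,n+"5.png",(250,0,450,150),4)
```

```text
3.5 [ 0.58358757 -0.03943108  0.26095421] [8.39890080e-01 3.02552387e+00 8.88803060e-04] [-0.12180839 -0.96993571 -0.7093795 ] [-0.04568217  0.04380606 -0.04137092]
```

View pics/wrist5.png

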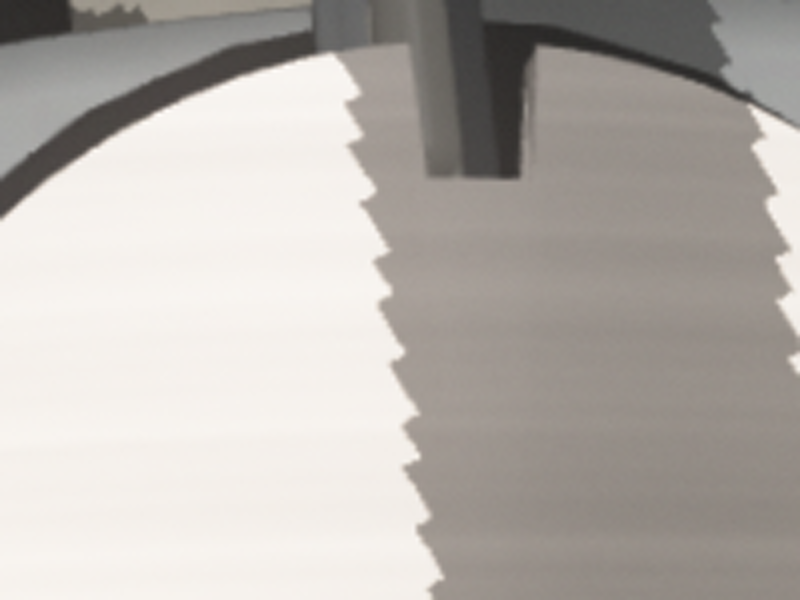

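```bash
python3 -c "
from ang import *
ang(5,[('n in',(250+473/4,44.3),.08),('nL',(250+428/4,44),.08),('nR',(250+521/4,44),.08),('nLo',(250+410/4,11),.08),('nRo',(250+533/4,11.5),.08),('pinR in',(250+492/4,43),.0695),('pinR out',(250+483/4,2),.0695),('pin peak',(250+461/4,43),.0715),('pin pk out',(250+441/4,2),.0715),('l1',(250+372/4,2),.0715)])
im=dict(np.load('/tmp/wrist5.npz'))
c=im['color'][0:60,310:400,::-1];c=cv2.normalize(np.clip(c.astype(float),0,170),None,0,255,cv2.NORM_MINMAX).astype('uint8')
cv2.imwrite('pics/n5.png',cv2.resize(c,None,fx=8,fy=8,interpolation=cv2.INTER_NEAREST))
"
```

```text
tool x ang 148.97048687758397
n in [0.5026 0.0303] 0.05957257171708405 151.68893029057062
nL [0.5003 0.0264] 0.05992585618898248 155.97914524123226
nR [0.5047 0.0346] 0.059883650438919266 147.0582771943474
nLo [0.4872 0.0323] 0.07425502316035588 155.92485630619575
nRo [0.4933 0.0431] 0.07415305171549529 146.33355772028526
pinR in [0.5016 0.0346] 0.06254420060345076 148.54020560159327
pinR out [0.4848 0.0439] 0.08171347368308349 149.14879836191875
pin peak [0.5003 0.0313] 0.06202718112072748 151.8121123638386
pin pk out [0.4832 0.0394] 0.08095809733475783 152.50544037747244
l1 [0.4796 0.033 ] 0.08151074750495367 157.65243800708828
```

View pics/n5.png

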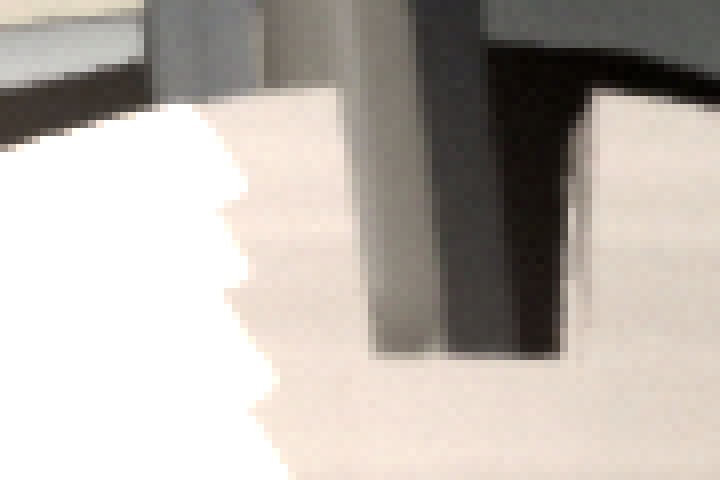

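The pin now shows through the notch. Within this image the pin's edges give a centre of about 155.1°, and the notch centre is at 151.3°, so about 3.7° remain. I'll nudge slowly.

Run:
```python
from h import *
arc([-30,-29,-28,-27.4],.046,.0209,.261)
```

```text
-30 [ 0.001  0.002 -0.019] [-0.05  0.07 -0.  ]
-29 [ 0.001  0.002 -0.036] [-0.09  0.15 -0.  ]
-28 [ 0.001  0.002 -0.054] [-0.12  0.24 -0.  ]
-27.4 [ 0.001  0.002 -0.064] [-0.14  0.29 -0.  ]
```

Request:
{"method": "step_arm", "body": {
  "deltas": [
    [0,0,-0.019,-0.05,0.07,0,255],
    [0,0,-0.036,-0.09,0.15,0,255],
    [0,0,-0.054,-0.12,0.24,0,255],
    [0,0,-0.064,-0.14,0.29,0,255],
    [0,0,-0.064,-0.14,0.29,0,255]
  ]
}}

```text
time: 4.05
eef_pos: [0.5862, -0.0376, 0.2609]
eef_rot: [0.744, 3.051, 0.001]
wrist_force: [-1.9, -0.9, -0.9]
opening: 0.001
```

```bash
cat > look.py <<'E'
from ang import *
def look(k):
    o=r.observe();print(o["time"],o["eef_pos"],o["eef_rot"],o["wrist_force"])
    im=optics.get_image("wrist");np.savez(f"/tmp/wrist{k}.npz",**im,pos=o["eef_pos"],rot=o["eef_rot"])
    c=im['color'][0:60,310:400,::-1];c=cv2.normalize(np.clip(c.astype(float),0,170),None,0,255,cv2.NORM_MINMAX).astype('uint8')
    cv2.imwrite(f'pics/n{k}.png',cv2.resize(c,None,fx=8,fy=8,interpolation=cv2.INTER_NEAREST))
    save(im,f"wrist{k}.png")
E
python3 -c "
from look import *
look(6)"
```

```text
4.05 [ 0.5862 -0.0376  0.2609] [0.7437 3.0507 0.0011] [-1.8824 -0.9259 -0.8588]
```

View pics/n6.png

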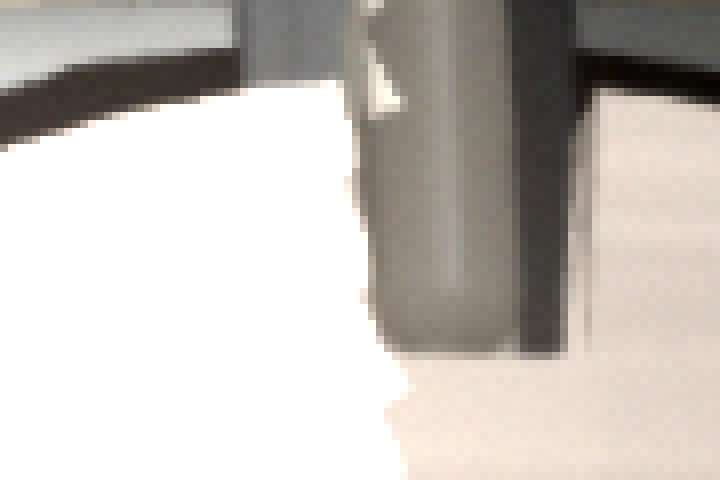

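View pics/wrist6.png

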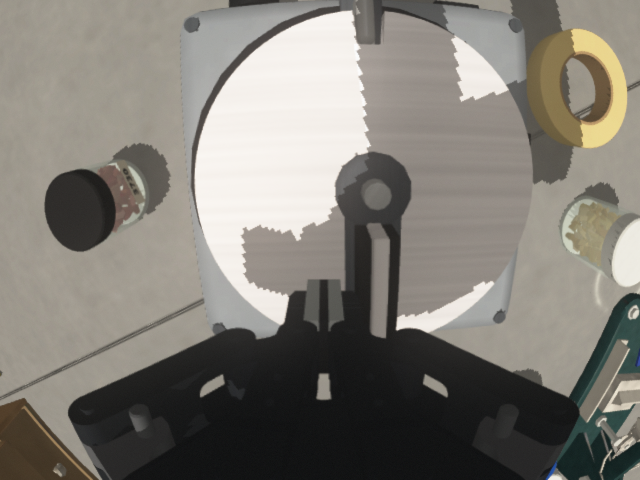

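```bash
python3 -c "
from ang import *
f=lambda x,y:(309.5+x/8,y/8-.5)
for h in(.0695,.071):
  print(h);ang(6,[('pR out',f(508,10),h),('pR rim',f(514,120),h),('pR in',f(519,340),h),('pL out',f(345,10),h),('pL mid',f(357,110),h)])
print('base');ang(6,[('pRbase out',f(575,10),.062),('pR base',f(240,10),.055)])
ang(6,[('nLo',f(350,95),.08),('nLi',f(378,355),.08),('nRo',f(594,95),.08),('nRi',f(562,355),.08),('nRb',f(590,355),.08),('spin',(376.5,195),.094)])
z=np.load('/tmp/wrist6.npz');im=dict(z)
S=np.array([wray(im,z['pos'],z['rot'],u,v,.048)[:2] for u,v in((192,24),(515,25),(499,316),(220,329))]);print(S,S[[0,2]].mean(0),S[[1,3]].mean(0))
for a,b in((0,1),(1,2),(2,3),(3,0)):
    d=S[b]-S[a];print(np.hypot(*d[:2]),np.degrees(np.arctan2(d[1],d[0]))%90)
"
```

```text
0.0695
tool x ang 152.59809735113916
pR out [0.4822 0.0405] 0.08230595656096697 152.1203540930565
pR rim [0.4882 0.0376] 0.0757247803598428 151.91549464681918
pR in [0.4996 0.0319] 0.06296527587337757 151.67219008668798
pL out [0.4785 0.0325] 0.08231369098731087 158.25371913607964
pL mid [0.4841 0.0303] 0.07632548931502486 158.2615779301971
0.071
tool x ang 152.59809735113916
pR out [0.4826 0.0401] 0.08177462462935803 152.25786772278784
pR rim [0.4885 0.0373] 0.07525452292780031 152.06557701846782
pR in [0.4998 0.0315] 0.06261396461279518 151.85350248155805
pL out [0.479  0.0321] 0.0818018177461508 158.37238289422905
pL mid [0.4845 0.0299] 0.07586984383237233 158.38949260117639
base
tool x ang 152.59809735113916
pRbase out [0.4819 0.0461] 0.08536385071612848 148.89563789455346
pR base [0.4719 0.0303] 0.08783073307362362 161.178334808505
tool x ang 152.59809735113916
nLo [0.4857 0.0281] 0.07399779876116998 159.38032008353431
nLi [0.4988 0.0227] 0.0599247217293907 159.74757269272882
nRo [0.4909 0.0393] 0.07415802572948878 149.84047880993023
nRi [0.5027 0.0311] 0.05984968783863398 150.924363811318
nRb [0.5033 0.0324] 0.059980771316683335 149.57598999435064
spin [0.5542 0.0013] 0.0010359774397962636 -138.83834118069154
[[ 0.4429 -0.0374]
 [ 0.5155  0.1131]
 [ 0.6659  0.0407]
 [ 0.5942 -0.1096]] [0.5544 0.0017] [0.5549 0.0018]
0.1670877627565754 64.25428047424417
0.166909565750558 64.28276692701823
0.16652690930438863 64.51370781482585
0.16766479603383955 64.47488190396962
```

Seen from the left, the pin's right edge gives a pin centre of about 155.0°, and the notch's edges average about 154.9°. They line up within about 0.5°, against ±2° clearance. I'll back off the bar by 5 mm and lower to just above the face, touching nothing.

Request:
{"method": "step_arm", "body": {
  "deltas": [
    [0,0,0,0,-0.25,0,255],
    [0,0,0,0,-0.5,0,255],
    [0,0,0,0,-0.5,0.4,255],
    [0,0,0,0,-0.5,0.6,255],
    [0,0,0,0,-0.5,0.6,255]
  ]
}}

```text
time: 4.6
eef_pos: [0.5837, -0.042, 0.2543]
eef_rot: [0.745, 3.051, 0.001]
wrist_force: [0.5, -0.1, -0.4]
opening: -0.004
```

```bash
python3 -c "
from look import *
look(7)"
```

```text
4.6 [ 0.5837 -0.042   0.2543] [0.7445 3.0514 0.0012] [ 0.4594 -0.0981 -0.3821]
```

View pics/wrist7.png

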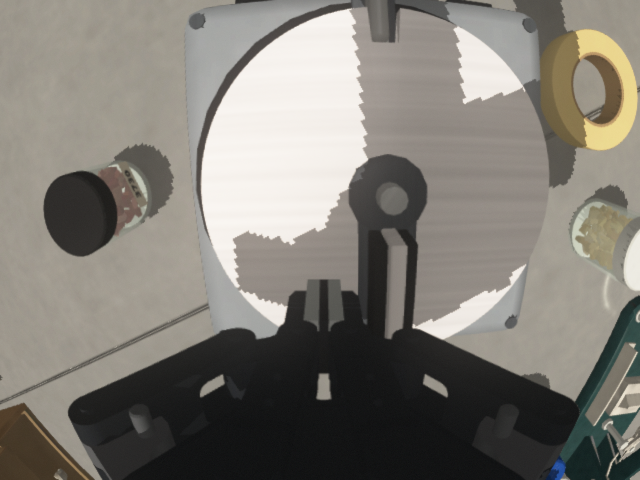

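The finger is clear of the bar, and the pin still sits within the notch at (384,22). I'll press down in small steps.

Request:
{"method": "step_arm", "body": {
  "deltas": [
    [0,0,0,0,0,0.1,255],
    [0,0,0,0,0,0.2,255],
    [0,0,0,0,0,0.3,255],
    [0,0,0,0,0,0.4,255]
  ]
}}

```text
time: 5.05
eef_pos: [0.5843, -0.0419, 0.2522]
eef_rot: [0.744, 3.051, 0.002]
wrist_force: [-2.4, 0.7, 7.7]
opening: -0.001
```

Request:
{"method": "step_arm", "body": {
  "deltas": [
    [0,0,0,0,0,0.25,255],
    [0,0,0,0,0,0.35,255],
    [0,0,0,0,0,0.45,255],
    [0,0,0,0,0,0.5,255]
  ]
}}

```text
time: 5.45
eef_pos: [0.5848, -0.0416, 0.2489]
eef_rot: [0.744, 3.05, 0.003]
wrist_force: [-2.8, 1.4, 7.9]
opening: 0.002
```

The disc is going down under about 8 N, so notch and pin engage. I'll continue.

Request:
{"method": "step_arm", "body": {
  "deltas": [
    [0,0,0,0,0,0.2,255],
    [0,0,0,0,0,0.3,255],
    [0,0,0,0,0,0.4,255],
    [0,0,0,0,0,0.5,255]
  ]
}}

```text
time: 5.85
eef_pos: [0.5854, -0.0413, 0.2458]
eef_rot: [0.743, 3.049, 0.004]
wrist_force: [-3.1, 0.6, 7.6]
opening: -0.001
```

```bash
python3 -c "
from look import *
look(8)"
```

```text
5.85 [ 0.5854 -0.0413  0.2458] [0.7434 3.0491 0.0042] [-3.0509  0.6093  7.5973]
```

View pics/wrist8.png

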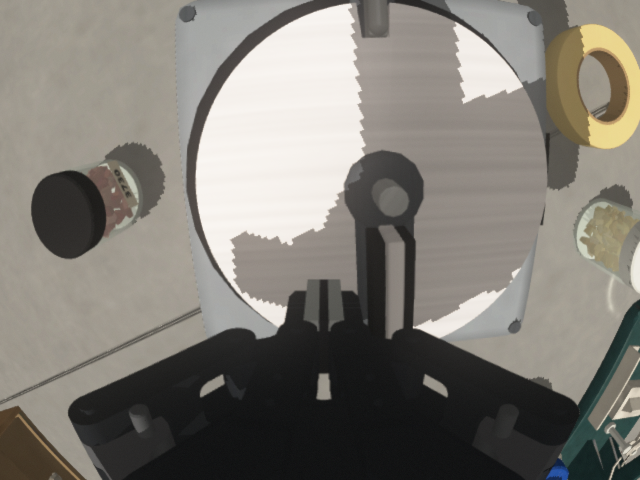

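The disc is nearly down, with the pin held in the notch at (374,18). I'll press on until the force climbs.

Request:
{"method": "step_arm", "body": {
  "deltas": [
    [0,0,0,0,-0.05,0.2,255],
    [0,0,0,0,-0.05,0.3,255],
    [0,0,0,0,-0.05,0.4,255],
    [0,0,0,0,-0.05,0.5,255]
  ]
}}

```text
time: 6.3
eef_pos: [0.5856, -0.0414, 0.2431]
eef_rot: [0.743, 3.05, 0.005]
wrist_force: [-6.5, 2.5, 16.9]
opening: 0.003
```

Request:
{"method": "step_arm", "body": {
  "deltas": [
    [0,0,0,0,-0.05,0.3,255],
    [0,0,0,0,-0.05,0.5,255],
    [0,0,0,0,-0.05,0.6,255],
    [0,0,0,0,-0.05,0.6,255]
  ]
}}

```text
time: 6.7
eef_pos: [0.5862, -0.0415, 0.2428]
eef_rot: [0.743, 3.052, 0.006]
wrist_force: [-12.3, 3.7, 28.0]
opening: -0.002
```

The force rose to 28 N with no further travel (tip at 0.070), so the disc is at its hard stop. I'll raise straight up and clear.

Request:
{"method": "step_arm", "body": {
  "deltas": [
    [0,0,0,0,-0.1,-0.5,255],
    [0,0,0,0,-0.1,-1.5,255],
    [0,0,0,0,-0.1,-3.0,255],
    [0,0,0,0,-0.1,-5.0,255],
    [0,0,0,0,-0.1,-8.0,255],
    [0,0,0,0,-0.1,-11.0,255],
    [0,0,0,-1.5,-2,-13.0,255],
    [0,0,0,-3,-3,-13.0,255]
  ]
}}

```text
time: 7.5
eef_pos: [0.6002, -0.0834, 0.3775]
eef_rot: [0.74, 3.044, 0.005]
wrist_force: [-0.2, -0.5, 1.2]
opening: 0.001
```

```bash
python3 -c "
from look import *
look(9)
for n in('scene','side'):
    im=optics.get_image(n);np.savez('/tmp/'+n+'9.npz',**im);save(im,n+'9.png',(220,180,430,340),3.5)
    P=cloud(im);ok=(im['depth']>0)
    C=np.array([.555,.002]);d=np.hypot(P[...,0]-C[0],P[...,1]-C[1])
    m=ok&(d>.02)&(d<.065)&(P[...,2]<.0755+.01)&(P[...,2]>.06);print(n,'face z',np.median(P[m][:,2]),m.sum())
    a=np.degrees(np.arctan2(P[...,1]-C[1],P[...,0]-C[0]))
    for k in range(-180,180,45):
        mm=m&(a>=k)&(a<k+45);print(k,mm.sum(),np.median(P[mm][:,2]) if mm.sum() else None)
"
```

```text
7.5 [ 0.6002 -0.0834  0.3775] [0.7403 3.0438 0.0051] [-0.1908 -0.4606  1.2236]
scene face z 0.06989458168426532 2447
-180 330 0.0698272184294979
-135 307 0.06989187537476849
-90 280 0.06995593691162172
-45 154 0.07082369306201702
0 320 0.06990498224450487
45 343 0.0697566220914394
90 354 0.069762150912833
135 359 0.06983265999575228
side face z 0.07030719939559127 1963
-180 261 0.07026346439572961
-135 240 0.07017119409017333
-90 146 0.07040771911257646
-45 173 0.0726716318575264
0 257 0.07008912511659271
45 283 0.07027894278622498
90 302 0.07027682530568347
135 301 0.07021727162180152
```

View pics/wrist9.png

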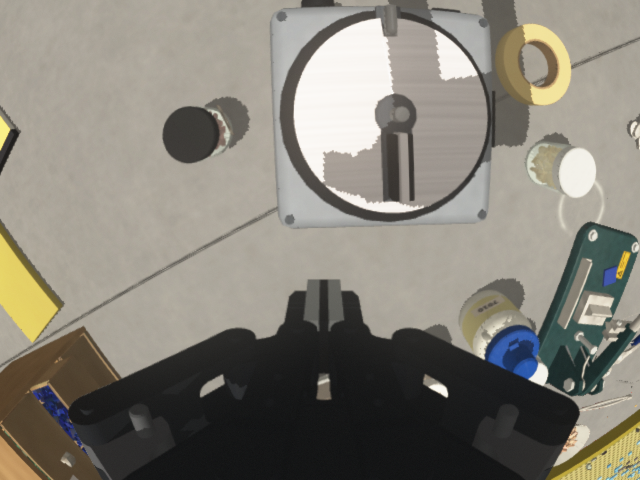

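View pics/scene9.png

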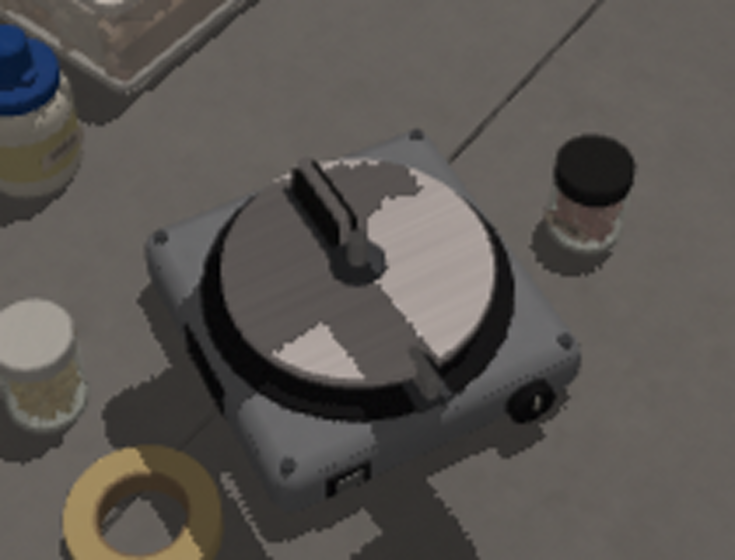

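View pics/side9.png

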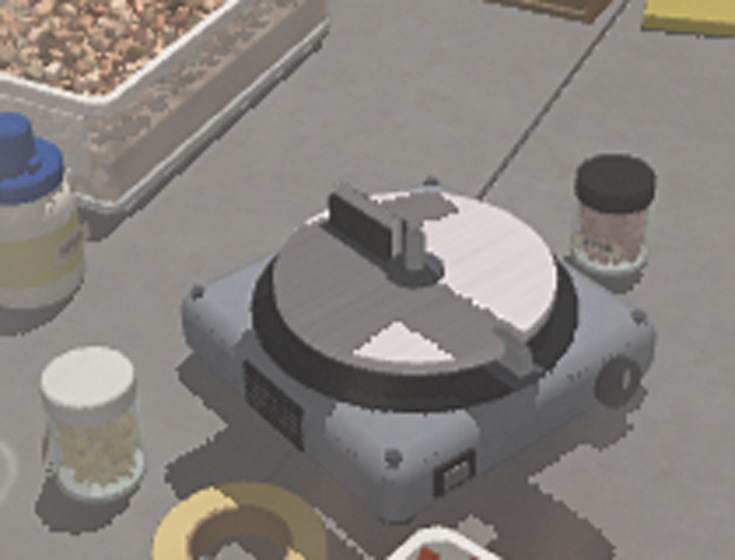

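The disc is home: its face is at z ≈ 0.070 in every sector, and the pin stands through the notch. The gripper is well clear, and the jars and tape are undisturbed. I'll hand the job in.

```bash
python3 -c "
from h import *
print(r.observe()['dq'].round(3)); print(r.job_done())"
```

```text
[0.019 0.008 0.037 0.008 0.011 0.003]
the job is handed in; nothing more can be done
None
```

The disc is seated fully home on the platter with the drive pin through its notch, and the job is handed in (about 7.5 s of the 51 s used).

- **Turning:** I pushed the bar anticlockwise about 61° with the closed fingertips until the notch was in line with the pin. The pin read about 155.0° and the notch about 154.9°. Single-edge readings scattered by up to about 1°, and one other estimate from the grinder's screws put the pin at 154.4–154.5°. All of these are inside the ±2° clearance.
- **Pressing:** After backing off the bar, I pressed straight down. The disc slid at about 8 N and stopped hard, reaching 28 N. I then lifted straight up and moved clear.
- **Last checks:** Depth from the scene and side cameras puts the disc face at 69.9 and 70.3 mm, against the 70 mm expected when home. The one sector that read higher is where the bar stands. The wrist force is close to zero. The jars and tape look undisturbed in the pictures, though I did not measure their positions.

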